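# Clear the catch tray and reset the batch counter

## Robot

A 7-joint arm with a two-finger parallel gripper is mounted at the origin on the work surface. World frame = base frame: x ahead of the robot, y to its left, z up, the work surface at z = 0. Lengths are in mm, angles in rad, forces in N, time in s.
With the tool pointing down it reaches from about 425 to 1025 mm from the base axis. Payload 9.4 kg.
Tool frame: the origin (TCP) lies between the finger pads; the fingertips stand 22 mm ahead of it and the grasp point (between the pads) lies 3 mm ahead of it; z points along the fingers, y is the line along which they close (so a half turn about z gives the same grasp; the last joint's range is limited). The gripper opens to 85 mm and grips with 20 to 120 N. Pads are 22 mm wide; open, the fingers measure 114 mm over their backs; the gripper's body (76 mm by 85 mm) begins 54 mm behind the grasp point. The pads swing forward as they close: fully open they stand 13 mm farther back than shut.
Start: joints at [1.266, 0.599, -0.003, 1.599, 0.002, 0.943, -0.08], TCP at [163.722, -706.271, 253.275] pointing down, gripper open.
Joint ranges: [-2.57, 2.57], [-0.35, 1.97], [-1.29, 1.29], [0.11, 2.56], [-1.05, 4.19], [0.11, 1.86], [-2.63, 2.63]. Speed limits (rad/s): [2.22, 2.22, 3.01, 3.01, 3.14, 3.14, 3.14].

## Interface

Orientations are given as a rotation vector (axis times angle).
In Python, from plant import robot gives the robot as it stands. The module is installed in compiled form; this text tells all that it offers.
- The arm moves only by the tool play_rows, never from a script. Its argument "series" is a list that holds one entry, the list of rows, each a list of 5 numbers: the shift along the tool's x, y, z in mm, then the turn about the tool's z in rad, then the opening, from 0 (shut) to 1 (fully open). In form: [[[dx, dy, dz, spin, gripper], ...]]. A call has 1 to 8 rows; each row shifts and turns the commanded pose from where the row before left it, along the tool's axes as they then stand; what a row does not reach is not made up. A row lasts 1/8 s, in which the tool goes at most 62.5 mm and 10.7 degrees, less where a joint would pass 70% of its speed; a pose out of reach is approached as far as the arm can. A call is refused whole if a number of a shift passes 62.5 or a number of a turn 0.188, either way. A call with a gripper value outside its range is refused whole. The fingers move at their own pace and stop on an object; the grip force is fixed at half the most. Time passes only in rows, so rows that do not move let the fingers close. It gives the time, the measured TCP pose, the force, the opening and the grip force at its end, in the units of the state.
- robot.observe(): the state, without advancing time (a new reading comes with each control period).
- robot.camera(name): name is "side" or "top" or "wrist"; returns the picture (420x560x3 uint8, red, green, blue); there is no depth.
- robot.get_calibration(name): a dict with "fx", "fy", "cx", "cy" (pixels), "k1" (the pictures are not rectified: a ray, as slopes to the right and down, at radius r is drawn at 1 + k1 r^2 times it, then the intrinsics apply), "origin" and "orientation" of the camera in the world; the wrist camera has in their place "mount" (4x4, takes a point from camera to tool coordinates, whose origin is the TCP and whose axes are the flange's). Camera axes: x right, y down, z forward; pixel columns grow to the right and rows downward; lengths in mm; the calibration is good to about 2 mm. A picture is of the moment at which its call begins: read the wrist's pose just before it. get_calibration takes no time and is no camera call.
- robot.sign_off(): hands the job in; it is judged then, once.
The state is a dict: "time": time; "q": joint angles; "joint_velocities": joint speeds; "effort": joint torques, N m; "ee_pos": TCP position; "orientation": TCP orientation; "wrist_force": force on the tool from outside, world axes, zero at the start; "wrist_torque": the same for the moment, N m; "finger_gap": finger opening in mm; "gripper_force": force on a finger pad.
Only numpy, scipy, OpenCV 4.12 (cv2) and the standard library are available. Lean on these libraries where they do the work, as an engineer would, in place of code of your own. Each camera call takes 0.05 s, during which the arm holds its last target. There are 200 camera calls.

## Task

A batch of furniture feet is finished: put both wooden feet from the machine's steel catch tray into the grey tote. Then take the pointed stylus from its wooden rest, push its steel tip into the small hole in the batch counter's sloping face to press the recessed reset button fully in for a moment, and lay the stylus back across both strips of its rest. Do not press the big stop button beside the hole, and leave the glue bottle, the timber offcut, the tin and the sanding block where they are.

Things in the scene. Friction and masses are not known exactly. Their poses are not given: they have to be found in the camera images.
- foot1: Hardwood furniture foot, loose, about 40 g. Block 44 (its x) x 34 (its y) x 24 high (the lowest 6 mm are set in to 36 x 26) with a round spigot 14 dia x 14 high on top, 38 high in all. Origin: centre of the underside, z up. It starts upright on the tray floor, in the half of the tray nearer the robot; yaw within 0.5 rad of the tray's.
- foot2: The second furniture foot, the same as foot1; it starts in the half of the tray farther from the robot.
- tray: Fixed steel catch tray 190 (its x) x 140 (its y), walls 40 high and 4 thick, floor top 4 above the work surface. Origin: centre of the underside. On its +x side (away from the robot) a 130 wide sheet-metal chute, sides included, rises from the tray's rim to about 110 high at 200 mm from the origin. Tray left and tote right, or the reverse.
- tote: Fixed open grey plastic tote 210 (its x) x 150 (its y) x 70 high, walls and floor 5 thick. Origin: centre of the underside.
- counter: Fixed grey batch-counter console, 110 deep (x) x 130 wide (y) x 120 high, origin at the centre of the underside. Its sloping aluminium face (90 x 130) looks along its own +x, away from the robot: outward normal (0.819, 0, 0.574) in its frame, 35 degrees above level. Display in the upper half; below it a small hole (-y side) and a big round stop button (+y side).
- reset_mouth (a point): Centre of the mouth of the round 16 dia hole in the counter's face, flush with the face; at (0.034, -0.032, 0.071) in the counter's frame; the point's axes are the counter's. The hole runs straight in along the inward normal (-0.819, 0, -0.574).
- reset_button (a joint): Travel (m) of the recessed spring reset button, a black cap 12 dia whose top lies 8 mm down the hole when out: 0 = out, 0.005 = fully in (about 4 N at the stop, 1 N to start moving). It counts as pressed beyond 0.0035; it springs back.
- stop_top (a point): Centre of the top of the black mushroom stop button, 28 dia, standing 14 mm proud of the face, about 66 mm to the counter's +y side of the hole. Not to be pressed.
- stop_button (a joint): Travel (m) of the stop button: 0 = out, 0.005 = fully in, same spring as the reset button.
- rest: Fixed wooden tool rest: board 100 (its x) x 64 (its y) x 6 thick, with two cross strips 12 wide, 64 long (along y) whose tops are 28 above the work surface, centred at x = -36 and +36, leaving a 60 mm gap for the fingers. Origin: centre of the underside.
- stylus: Stylus, loose, about 60 g: dark square wooden handle 110 x 18 x 18 along its x with a steel rod 6 dia reaching 55 beyond the handle's +x end, blunt round tip. Origin: centre of the handle, on its axis. It starts lying across both strips of the rest, axis 37 above the work surface, tip towards the rest's +x. Grip the handle in the gap between the strips.
- stylus_tip (a point): End of the stylus's rod, on the axis, 110 mm from the handle's centre along the stylus's +x.
- glue: Bystander: loose white glue bottle, 56 dia x 160 high, origin at the centre of the underside; on the robot's side of the tray or of the tote.
- offcut: Bystander: loose piece of square pine 45 (x) x 150 (y) x 45 high, origin at the centre of the underside; on the robot's side of the tote or of the tray.
- tin: Bystander: loose aluminium wax tin 56 dia x 30 high beside the rest, about 90 mm to the rest's +y side; origin at the centre of the underside.
- sander: Bystander: loose cork sanding block 70 (x) x 40 (y) x 28 high beside the rest, about 88 mm to the rest's -y side; origin at the centre of the underside.
Not all that is in view belongs to the job. Of the things that look like the counter, take the one that is farthest to the robot's right at the start. Of the things that look like the stylus, the smaller one is meant.

How it is judged:
By the outcome, as a careful person would: the job done as asked, in the order asked, and still so for the second after the job is handed in, with the robot touching nothing.
It also fails if it takes over 72 s, if anything falls off the work surface, if the arm or the gripper's body presses on something with over 40 N, if the wrist force passes 120 N, or if a joint passes its speed limit or range.

## Working session

There is one attempt and no reset: what is moved stays moved. The work goes in short steps, Python scripts to look and compute and a tool call to move; the robot and the scene stay as the last step left them, time stands still between calls to the robot, and variables do not carry over. Pictures are saved under pics/ and viewed, at most 10 in all, crops included, and the job is handed in when it is done.

Besides the shell and the picture viewer there is one more tool, called after "Emit:" by a JSON object that holds its "name" and its "arguments", one argument or row to a line. play_rows: Moves the arm, as the interface text tells. Its arguments: {"type":"object","properties":{"series":{"type":"array"}},"required":["series"]}

```bash
mkdir -p pics
cat > h.py <<'E'
import numpy as np, cv2
from scipy.spatial.transform import Rotation as R
from plant import robot
def cam(n):
    o=robot.observe(); im=robot.camera(n); return o,im
def pose(n,o=None):
    c=robot.get_calibration(n)
    if n=="wrist":
        M=np.array(c["mount"]); T=np.eye(4); T[:3,:3]=R.from_rotvec(o["orientation"]).as_matrix(); T[:3,3]=o["ee_pos"]
        M=T@M; return c,M[:3,:3],M[:3,3]
    q=np.array(c["orientation"])
    Rm=R.from_rotvec(q).as_matrix() if q.size==3 else (q if q.size==9 else R.from_quat(q).as_matrix())
    return c,Rm,np.array(c["origin"])
def pix2z(n,pts,z,o=None):
    c,Rm,t=pose(n,o); out=[]
    for (u,v) in pts:
        d=np.array([(u-c["cx"])/c["fx"],(v-c["cy"])/c["fy"]]); s=d.copy()
        for _ in range(20): s=d/(1+c["k1"]*(s@s))
        w=Rm@np.array([s[0],s[1],1]); out.append(t+w*(z-t[2])/w[2])
    return np.round(np.array(out),1)
def proj(n,P,o=None):
    c,Rm,t=pose(n,o); p=(np.atleast_2d(P)-t)@Rm; s=p[:,:2]/p[:,2:]; s=s*(1+c["k1"]*(s**2).sum(1,keepdims=True))
    return s*[c["fx"],c["fy"]]+[c["cx"],c["cy"]]
E
python3 - <<'E'
from h import *
o=robot.observe(); print(o)
for n in("top","side","wrist"): print(n,robot.get_calibration(n))
a=robot.camera("top"); b=robot.camera("side")
cv2.imwrite("pics/t0.png",cv2.cvtColor(a,cv2.COLOR_RGB2BGR)); cv2.imwrite("pics/s0.png",cv2.cvtColor(b,cv2.COLOR_RGB2BGR))
cv2.imwrite("pics/t0b.png",cv2.resize(cv2.cvtColor(a,cv2.COLOR_RGB2BGR),(800,600),interpolation=cv2.INTER_CUBIC))
E
```

```text
{'time': 0.0, 'q': array([ 1.26626437,  0.60013982, -0.00252982,  1.60011384,  0.00177829,
        0.94288271, -0.07978496]), 'joint_velocities': array([-0.00243217, -0.00088597, -0.00179336, -0.00188134, -0.00019857,
        0.00055972,  0.00097567]), 'effort': array([-4.93074458e-04, -7.76456523e+01,  1.56407520e+00, -2.58016258e+01,
        1.21995126e-02,  8.93257064e-03, -2.48801138e-05]), 'ee_pos': array([ 163.64209537, -705.85506071,  252.41221623]), 'orientation': array([-3.11972063e+00, -3.57009811e-01,  4.79395933e-04]), 'wrist_force': array([0.04068887, 0.17384   , 0.70632859]), 'wrist_torque': array([ 0.01333995,  0.01652125, -0.04533396]), 'gripper_force': 0.0, 'finger_gap': 85.2581085045327}
top {'fx': 385.0575123086711, 'fy': 385.0575123086711, 'cx': 280.81207244510523, 'cy': 203.8816760028934, 'k1': 0.011994041263422116, 'origin': array([ 412.87955216,   65.56898341, 1287.5703143 ]), 'orientation': array([-2.16220194,  2.1848822 , -0.09968879])}
side {'fx': 487.4315641909999, 'fy': 487.4315641909999, 'cx': 284.5820067513894, 'cy': 206.4973166456791, 'k1': -0.035794213052292315, 'origin': array([ 52.86993639, 975.40555035, 856.11177399]), 'orientation': array([-0.58597724,  2.57257511, -1.30105426])}
wrist {'fx': 289.05849673777715, 'fy': 289.05849673777715, 'cx': 283.0152654276462, 'cy': 211.5953363234697, 'k1': -0.06231133782151916, 'mount': array([[-9.58480442e-04, -9.53527856e-01, -3.01303350e-01,
         7.67049465e+01],
       [ 9.99999541e-01, -9.15718586e-04, -2.83159222e-04,
         8.00061413e-02],
       [-5.90887153e-06, -3.01303483e-01,  9.53528296e-01,
        -1.21115130e+02],
       [ 0.00000000e+00,  0.00000000e+00,  0.00000000e+00,
         1.00000000e+00]])}
```

View pics/t0b.png

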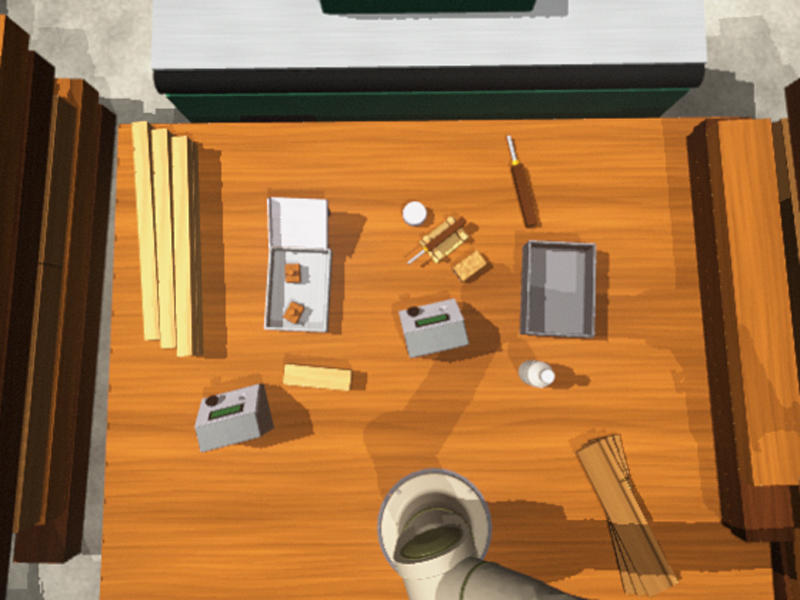

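View pics/s0.png

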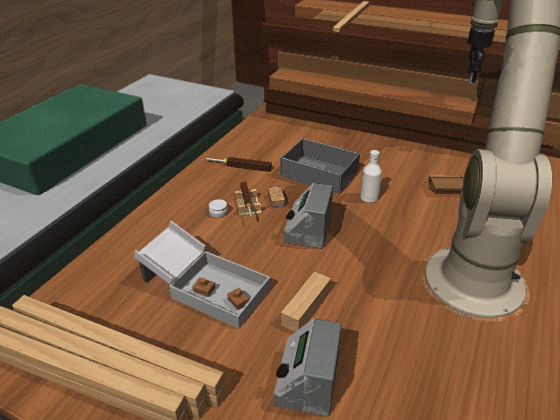

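The top view shows two consoles: one at about (433,327) and one at (235,417). Image right is -y, so the one at (433,327) is farthest to the robot's right and is the one I want.

There are two stylus-like tools: the one on the rest at (440,240), and a larger screwdriver-like one at (523,180). The small one on the rest fits the description.

The tray is at (297,290), with feet at (292,271) and (294,313). The tote is at (558,288). Next I'll measure these and confirm with an enlarged crop.

Run:
```python
from h import *
def p(l,z): return pix2z("top",[(u*.7,v*.7) for u,v in l],z)
print("tray rim corners",p([(270,249),(330,248),(327,331),(264,328)],40).tolist())
print("tote rim",p([(525,241),(595,243),(594,337),(521,334)],70).tolist())
print("feet spig",p([(291,269),(293,312)],40).tolist())
print("stylus tip",p([(409,262)],37).tolist(),"handle end",p([(464,219)],40).tolist())
print("counter top",p([(409,357),(468,346)],120).tolist())
o=robot.observe(); print(R.from_rotvec(o["orientation"]).as_matrix().round(3).tolist())
im=cv2.imread("pics/t0.png")
a=cv2.resize(im[130:265,170:330],(800,600*135*5//600),interpolation=cv2.INTER_CUBIC)[:600]
b=cv2.resize(im[130:250,265:425],(800,600),interpolation=cv2.INTER_CUBIC)
cv2.imwrite("pics/c1.png",b)
```

```text
tray rim corners [[629.2, 365.8, 40.0], [630.1, 228.3, 40.0], [440.2, 234.8, 40.0], [448.5, 377.3, 40.0]]
tote rim [[636.0, -212.4, 70.0], [629.8, -368.5, 70.0], [420.3, -357.4, 70.0], [428.5, -197.2, 70.0]]
feet spig [[582.4, 317.4, 40.0], [484.0, 312.0, 40.0]]
stylus tip [[596.2, 47.4, 37.0]] handle end [[694.4, -80.5, 40.0]]
counter top [[381.9, 51.0, 120.0], [403.7, -73.8, 120.0]]
[[0.974, 0.226, -0.0], [0.226, -0.974, 0.001], [-0.0, -0.001, -1.0]]
```

View pics/c1.png

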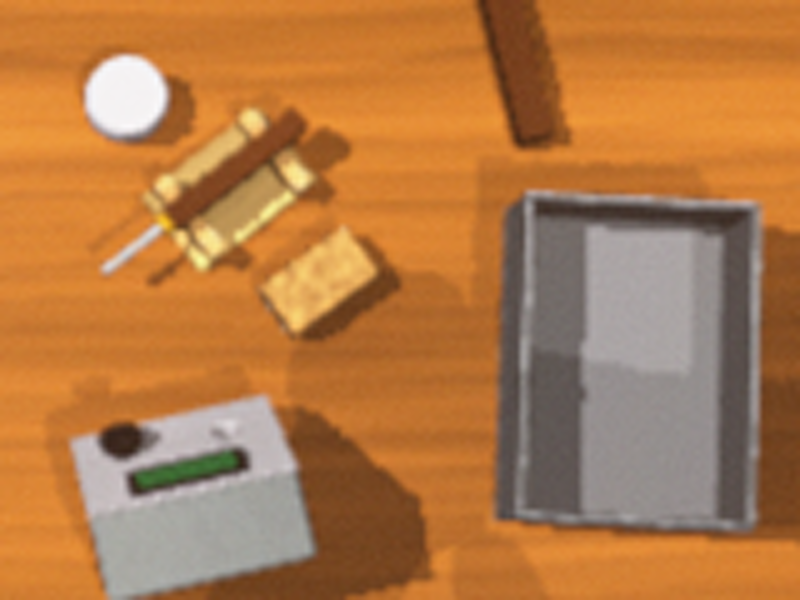

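Crop: the small stylus lies on the rest, with its tip at (103,270) and tail at (298,120). The larger tool at top is the decoy. On the counter, the hole is at about (228,428) and the stop button at (122,440). Now I'll move over the tray.

Emit:
{"name": "play_rows", "arguments": {
  "series": [
    [[0,0,0,0.188,1],[0,0,0,0.04,1],[37,-34,0,0,1],[37,-34,0,0,1],[37,-34,0,0,1],[37,-34,0,0,1],[37,-34,0,0,1],[37,-34,0,0,1]]
  ]
}}

```text
time: 1.1
ee_pos: [386.8, -501.0, 253.2]
orientation: [3.142, 0.005, -0.0]
wrist_force: [1.0, 0.0, -0.8]
finger_gap: 85.3
gripper_force: 0.0
```

Emit:
{"name": "play_rows", "arguments": {
  "series": [
    [[37,-34,0,0,1],[37,-34,0,0,1],[37,-34,0,0,1],[12,-50,0,0,1],[12,-50,0,0,1],[12,-50,0,0,1],[12,-50,0,0,1],[12,-50,0,0,1]]
  ]
}}

```text
time: 2.1
ee_pos: [556.8, -148.5, 253.3]
orientation: [3.141, 0.006, 0.0]
wrist_force: [0.2, -1.0, 0.7]
finger_gap: 85.0
gripper_force: 0.0
```

Emit:
{"name": "play_rows", "arguments": {
  "series": [
    [[12,-50,0,0,1],[12,-50,0,0,1],[12,-50,0,0,1],[-10,-50,0,0,1],[-10,-50,0,0,1],[-10,-50,0,0,1],[-10,-50,0,0,1],[-10,-50,0,0,1]]
  ]
}}

```text
time: 3.1
ee_pos: [541.9, 251.5, 253.3]
orientation: [3.141, 0.005, 0.0]
wrist_force: [0.2, -0.3, 0.6]
finger_gap: 85.2
gripper_force: 0.0
```

Emit:
{"name": "play_rows", "arguments": {
  "series": [
    [[0,-50,0,0,0.8],[0,0,0,0,0.8]]
  ]
}}

```text
time: 3.35
ee_pos: [541.1, 305.0, 252.9]
orientation: [-3.14, -0.015, 0.001]
wrist_force: [-1.6, 0.2, 0.2]
finger_gap: 68.3
gripper_force: 0.0
```

Run:
```python
from h import *
o,im=cam("wrist"); np.save("w1.npy",im); import pickle; pickle.dump(o,open("w1.pkl","wb"))
print(o["ee_pos"],o["orientation"],o["finger_gap"])
cv2.imwrite("pics/w1.png",cv2.resize(cv2.cvtColor(im,cv2.COLOR_RGB2BGR),(800,600),interpolation=cv2.INTER_CUBIC))
```

```text
[541.08070774 304.95249945 252.93235249] [-3.13954581e+00 -1.53286659e-02  6.38896315e-04] 68.25508846977311
```

View pics/w1.png

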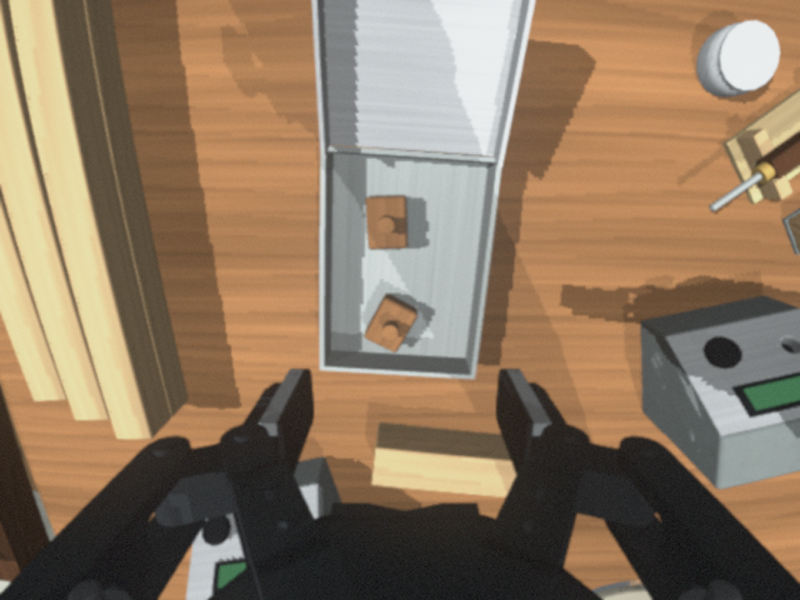

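The wrist view shows foot2 at about (388,222), roughly aligned with the tray, and foot1 at about (391,322), rotated. Next I'll fit their rectangles.

Run:
```python
from h import *
import pickle
im=np.load("w1.npy"); o=pickle.load(open("w1.pkl","rb"))
hsv=cv2.cvtColor(im,cv2.COLOR_RGB2HSV)
m=((hsv[...,0]<18)&(hsv[...,1]>110)&(hsv[...,2]>60)).astype(np.uint8)
roi=np.zeros_like(m); roi[120:252,235:338]=1; m*=roi
n,l,st,c=cv2.connectedComponentsWithStats(m)
for i in range(1,n):
    if st[i,4]<200: continue
    cn=max(cv2.findContours((l==i).astype(np.uint8),0,2)[0],key=cv2.contourArea).reshape(-1,2)
    w=pix2z("wrist",cn,27,o)[:,:2].astype(np.float32)
    r=cv2.minAreaRect(w); print(st[i],r)
    print(cv2.boxPoints(r).round(1).tolist())
print(pix2z("wrist",[(388*.7,222*.7),(391*.7,322*.7)],42,o))
print("tray",pix2z("wrist",[(u*.7,v*.7) for u,v in[(326,153),(497,160),(475,377),(321,370)]],40,o))
```

```text
[257 138  27  35 747] ((577.7156372070312, 320.8405456542969), (40.28705978393555, 29.438823699951172), 2.6281142234802246)
[[556.9000244140625, 334.6000061035156], [558.2999877929688, 305.20001220703125], [598.5, 307.1000061035156], [597.2000122070312, 336.5]]
[257 210  34  35 676] ((486.735595703125, 317.9415283203125), (31.39327621459961, 40.673561096191406), 62.52560043334961)
[[461.5, 313.3999938964844], [497.5, 294.6000061035156], [512.0, 322.5], [475.8999938964844, 341.29998779296875]]
[[579.7 318.6  42. ]
 [495.  316.3  42. ]]
tray [[632.  366.3  40. ]
 [628.1 234.5  40. ]
 [442.  240.5  40. ]
 [447.6 379.4  40. ]]
```

Emit:
{"name": "play_rows", "arguments": {
  "series": [
    [[-28,-8,0,0,0.7],[-27,-9,20,0,0.7],[0,0,30,0.16,0.7],[0,0,35,0.16,0.7],[0,0,35,0.16,0.7],[0,0,30,0,0.7],[0,0,0,0,0.7]]
  ]
}}

```text
time: 4.28
ee_pos: [486.7, 314.9, 101.6]
orientation: [3.048, -0.745, -0.004]
wrist_force: [-0.0, -0.1, 0.9]
finger_gap: 59.8
gripper_force: 0.0
```

Run:
```python
from h import *
o,im=cam("wrist"); print(o["ee_pos"],R.from_rotvec(o["orientation"]).as_matrix().round(3)[:2,:2].tolist(),o["finger_gap"])
# project expected foot1 outline and draw
def box(c,y,z,a=22,b=17): 
    d=np.array([[a,b],[a,-b],[-a,-b],[-a,b]]); Rm=np.array([[np.cos(y),-np.sin(y)],[np.sin(y),np.cos(y)]]); return np.c_[d@Rm.T+c,np.full(4,z)]
im=cv2.cvtColor(im,cv2.COLOR_RGB2BGR)
for c,y in(((487,318),-.48),((579,319.5),.045)):
    cv2.polylines(im,[np.int32(proj("wrist",box(np.array(c),y,28),o)*8)],True,(0,255,0),1,cv2.LINE_AA,3)
    cv2.circle(im,tuple(np.int32(proj("wrist",[[*c,42]],o)[0])),2,(255,0,0),-1)
cv2.imwrite("pics/w2.png",cv2.resize(im,(800,600),interpolation=cv2.INTER_CUBIC))
```

```text
[486.74417501 314.85851082 101.62486663] [[0.887, -0.461], [-0.461, -0.887]] 59.844622902984256
```

View pics/w2.png

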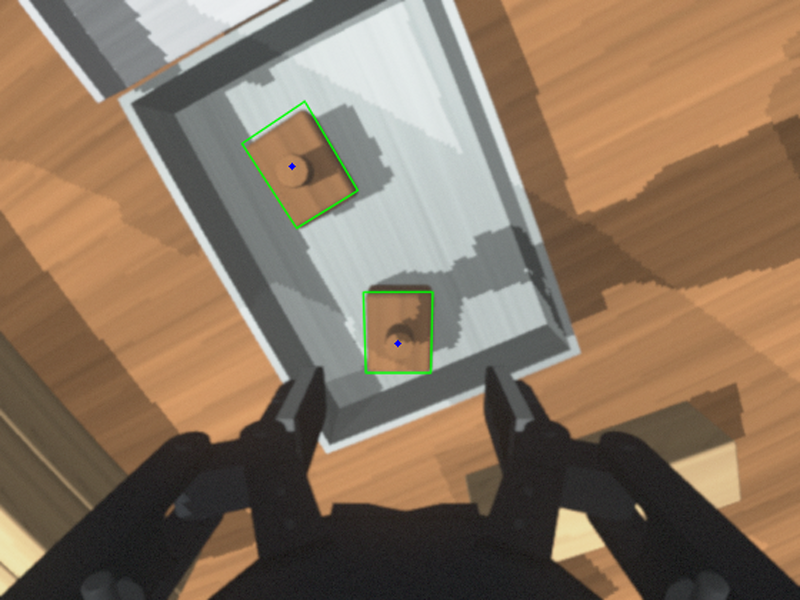

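The overlay fits both feet well (foot1 centre at (398,340)), so I'll descend and grip foot1.

Emit:
{"name": "play_rows", "arguments": {
  "series": [
    [[0,-3,25,0,0.7],[0,0,25,0,0.7],[0,0,20,0,0.7],[0,0,0,0,0.2],[0,0,0,0,0.2],[0,0,0,0,0.2],[0,0,0,0,0.2]]
  ]
}}

```text
time: 5.2
ee_pos: [489.5, 319.8, 34.7]
orientation: [-3.05, 0.746, -0.002]
wrist_force: [-0.2, -0.5, 7.3]
finger_gap: 32.7
gripper_force: 61.0
```

Emit:
{"name": "play_rows", "arguments": {
  "series": [
    [[0,0,-40,0,0.2],[0,0,-50,0,0.2],[0,0,-50,-0.16,0.2],[0,0,-50,-0.16,0.2],[0,0,0,-0.16,0.2],[8,50,0,0,0.2],[8,50,0,0,0.2],[8,50,0,0,0.2]]
  ]
}}

```text
time: 6.2
ee_pos: [512.9, 168.0, 224.0]
orientation: [-3.141, -0.001, -0.002]
wrist_force: [0.7, -0.2, -0.7]
finger_gap: 32.2
gripper_force: 60.0
```

Emit:
{"name": "play_rows", "arguments": {
  "series": [
    [[8,50,0,0,0.2],[8,50,0,0,0.2],[8,50,0,0,0.2],[-8,50,0,0,0.2],[-8,50,0,0,0.2],[-8,50,0,0,0.2],[-8,50,0,0,0.2],[-8,50,0,0,0.2]]
  ]
}}

```text
time: 7.2
ee_pos: [496.5, -232.1, 224.0]
orientation: [3.141, 0.001, 0.001]
wrist_force: [0.2, -0.9, -0.6]
finger_gap: 32.6
gripper_force: 60.0
```

Emit:
{"name": "play_rows", "arguments": {
  "series": [
    [[-8,50,0,0,0.2],[0,0,0,0,0.2],[0,0,0,0,0.2]]
  ]
}}

```text
time: 7.58
ee_pos: [488.9, -280.0, 223.6]
orientation: [-3.141, -0.0, -0.0]
wrist_force: [-0.4, 0.5, -0.6]
finger_gap: 32.6
gripper_force: 60.0
```

Run:
```python
from h import *
o,im=cam("wrist"); print(o["ee_pos"],R.from_rotvec(o["orientation"]).as_matrix().round(3)[:2,:2].tolist(),o["finger_gap"],o["gripper_force"])
cv2.imwrite("pics/w3.png",cv2.resize(cv2.cvtColor(im,cv2.COLOR_RGB2BGR),(800,600),interpolation=cv2.INTER_CUBIC))
```

```text
[ 488.89385333 -280.03483372  223.60506754] [[1.0, 0.0], [0.0, -1.0]] 32.59562011764176 59.99706029891968
```

View pics/w3.png

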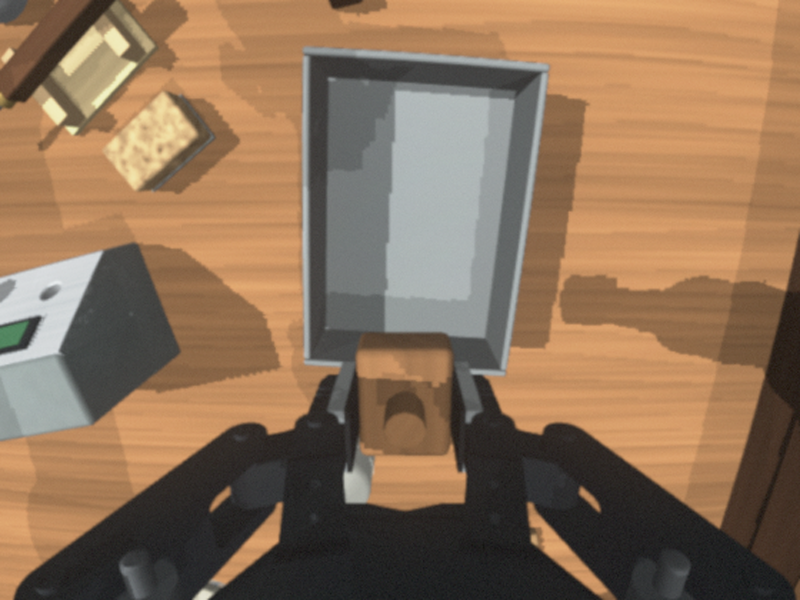

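Foot1 is held between the fingers. The tote opening runs from (305,50) to (506,374). I'll shift slightly inward, lower and release.

Emit:
{"name": "play_rows", "arguments": {
  "series": [
    [[8,4,40,0,0.2],[0,0,50,0,0.2],[0,0,50,0,0.2],[0,0,30,0,0.2],[0,0,13,0,0.2],[0,0,0,0,0.2],[0,0,0,0,0.65],[0,0,0,0,0.65]]
  ]
}}

```text
time: 8.62
ee_pos: [497.6, -284.8, 41.6]
orientation: [3.141, 0.0, 0.003]
wrist_force: [-0.5, -0.0, 0.4]
finger_gap: 55.4
gripper_force: 0.0
```

Emit:
{"name": "play_rows", "arguments": {
  "series": [
    [[0,0,-40,0,0.65],[0,0,-50,0,0.65],[0,0,-50,0,0.65],[0,0,-40,0,0.65],[10,-50,0,0,0.7],[10,-50,0,0,0.7],[10,-50,0,0,0.7],[10,-50,0,0,0.7]]
  ]
}}

```text
time: 9.62
ee_pos: [537.1, -83.0, 221.3]
orientation: [3.142, -0.0, 0.003]
wrist_force: [1.3, -0.4, -0.8]
finger_gap: 59.8
gripper_force: 0.0
```

Emit:
{"name": "play_rows", "arguments": {
  "series": [
    [[6,-50,0,0,0.7],[6,-50,0,0,0.7],[6,-50,0,0,0.7],[6,-50,0,0,0.7],[6,-50,0,0,0.7],[6,-50,0,0,0.7],[6,-50,0,0,0.7],[0,-50,0,0,0.7]]
  ]
}}

```text
time: 10.62
ee_pos: [579.1, 317.0, 221.3]
orientation: [-3.141, 0.0, -0.002]
wrist_force: [-0.0, -0.4, 0.4]
finger_gap: 59.9
gripper_force: 0.0
```

Emit:
{"name": "play_rows", "arguments": {
  "series": [
    [[0,-2,50,-0.045,0.7],[0,0,50,0,0.7],[0,0,45,0,0.7],[0,0,30,0,0.7],[0,0,11,0,0.7],[0,0,0,0,0.2],[0,0,0,0,0.2],[0,0,0,0,0.2]]
  ]
}}

```text
time: 11.62
ee_pos: [579.5, 317.9, 35.8]
orientation: [-3.14, -0.071, -0.003]
wrist_force: [-0.1, -0.5, 5.7]
finger_gap: 32.1
gripper_force: 60.2
```

Emit:
{"name": "play_rows", "arguments": {
  "series": [
    [[0,0,0,0,0.2],[0,0,-40,0,0.2],[0,0,-50,0,0.2],[0,0,-50,0,0.2],[0,0,-45,0.045,0.2],[0,50,0,0,0.2],[0,50,0,0,0.2],[0,50,0,0,0.2]]
  ]
}}

```text
time: 12.62
ee_pos: [578.7, 166.1, 220.1]
orientation: [-3.141, -0.001, -0.002]
wrist_force: [0.1, -0.3, -0.5]
finger_gap: 32.3
gripper_force: 59.7
```

Next target is (578,-284).

Emit:
{"name": "play_rows", "arguments": {
  "series": [
    [[0,50,0,0,0.2],[0,50,0,0,0.2],[0,50,0,0,0.2],[0,50,0,0,0.2],[0,50,0,0,0.2],[0,50,0,0,0.2],[0,50,0,0,0.2],[0,50,0,0,0.2]]
  ]
}}

```text
time: 13.62
ee_pos: [578.8, -234.1, 219.9]
orientation: [3.141, 0.0, 0.001]
wrist_force: [-0.4, -0.3, -0.1]
finger_gap: 32.4
gripper_force: 59.7
```

Emit:
{"name": "play_rows", "arguments": {
  "series": [
    [[0,50,0,0,0.2],[0,0,45,0,0.2],[0,0,50,0,0.2],[0,0,50,0,0.2],[0,0,30,0,0.2],[0,0,7,0,0.2],[0,0,0,0,0.2],[0,0,0,0,0.65]]
  ]
}}

```text
time: 14.62
ee_pos: [579.6, -282.8, 38.5]
orientation: [3.141, 0.0, 0.003]
wrist_force: [-0.3, 0.2, -0.2]
finger_gap: 49.5
gripper_force: 0.0
```

Emit:
{"name": "play_rows", "arguments": {
  "series": [
    [[0,0,0,0,0.65],[0,0,-40,0,0.65],[0,0,-50,0,0.65],[0,0,-50,0,0.65],[0,0,-40,0,0.65],[0,0,0,0,0.6]]
  ]
}}

```text
time: 15.38
ee_pos: [580.5, -283.3, 221.3]
orientation: [3.139, 0.0, 0.01]
wrist_force: [1.1, -0.3, -1.0]
finger_gap: 51.1
gripper_force: 0.0
```

Run:
```python
from h import *
o,im=cam("wrist"); print(o["ee_pos"],R.from_rotvec(o["orientation"]).as_matrix().round(3)[:2,:2].tolist(),o["finger_gap"],o["gripper_force"])
np.save("w4.npy",im); import pickle; pickle.dump(o,open("w4.pkl","wb"))
cv2.imwrite("pics/w4.png",cv2.resize(cv2.cvtColor(im,cv2.COLOR_RGB2BGR),(800,600),interpolation=cv2.INTER_CUBIC))
```

```text
[ 580.49646296 -283.25162902  221.29903638] [[1.0, 0.0], [0.0, -1.0]] 51.1083232891187 0.0
```

View pics/w4.png

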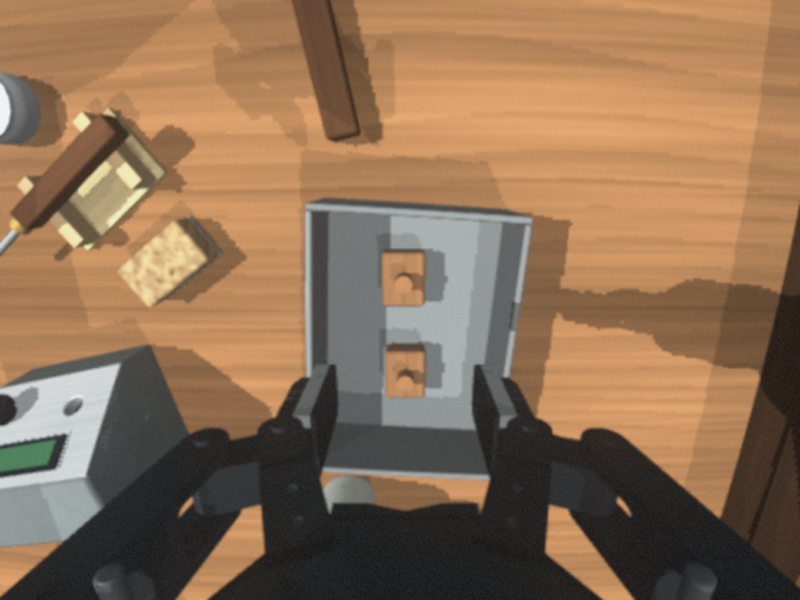

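Both feet are in the tote, at (403,280) and (405,370). Next I'll move over the rest and turn the tool along the stylus.

Emit:
{"name": "play_rows", "arguments": {
  "series": [
    [[16,-49,0,0,0.5],[16,-49,0,0,0.5],[16,-49,0,0,0.5],[16,-49,0,0,0.5],[16,-49,0,0,0.5],[0,0,0,-0.18,0.5],[0,0,0,-0.18,0.5],[0,0,0,-0.18,0.5]]
  ]
}}

```text
time: 16.42
ee_pos: [658.2, -37.1, 215.6]
orientation: [-3.024, -0.848, 0.004]
wrist_force: [0.4, -0.4, 0.7]
finger_gap: 42.8
gripper_force: 0.0
```

Emit:
{"name": "play_rows", "arguments": {
  "series": [
    [[0,0,0,-0.18,0.5],[0,0,0,-0.18,0.5],[0,0,0,-0.18,0.5],[0,0,0,-0.18,0.5],[0,0,0,-0.18,0.5],[0,0,0,-0.18,0.5],[0,0,0,-0.18,0.5],[0,0,0,-0.18,0.5]]
  ]
}}

```text
time: 17.42
ee_pos: [658.2, -37.4, 215.7]
orientation: [-1.714, -2.63, 0.001]
wrist_force: [-0.5, 0.5, -0.8]
finger_gap: 42.8
gripper_force: 0.0
```

Emit:
{"name": "play_rows", "arguments": {
  "series": [
    [[0,0,0,-0.18,0.5],[0,0,0,-0.06,0.5],[0,0,0,0,0.5]]
  ]
}}

```text
time: 17.8
ee_pos: [658.3, -37.6, 215.8]
orientation: [-1.396, -2.812, 0.0]
wrist_force: [-0.4, 0.8, 1.1]
finger_gap: 43.1
gripper_force: 0.0
```

Run:
```python
from h import *
o,im=cam("wrist"); print(o["ee_pos"],R.from_rotvec(o["orientation"]).as_matrix().round(3)[:2,:2].tolist(),o["finger_gap"],o["q"].round(2))
np.save("w5.npy",im); import pickle; pickle.dump(o,open("w5.pkl","wb"))
cv2.imwrite("pics/w5.png",cv2.resize(cv2.cvtColor(im,cv2.COLOR_RGB2BGR),(800,600),interpolation=cv2.INTER_CUBIC))
```

```text
[658.26731324 -37.61720675 215.83715334] [[-0.604, 0.797], [0.797, 0.604]] 43.06026446731585 [ 0.35  0.62 -0.59  1.77  0.43  0.89  0.21]
```

View pics/w5.png

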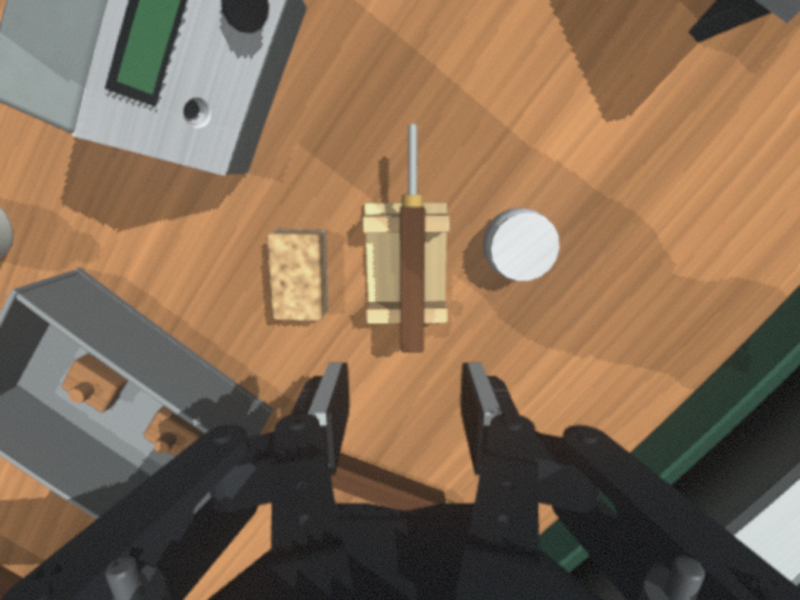

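The view shows the stylus centred between the fingers: tip (413,125), handle front (412,205), tail (412,352). The hole is at (197,111) and the stop button at (245,10). Now measuring these.

Run:
```python
from h import *
import pickle
im=np.load("w5.npy"); o=pickle.load(open("w5.pkl","rb")); o4=pickle.load(open("w4.pkl","rb")); im4=np.load("w4.npy")
k=.7
print("tip",pix2z("wrist",[(413*k,125*k)],37,o),"front/tail",pix2z("wrist",[(412*k,205*k),(412*k,352*k)],46,o))
hsv=cv2.cvtColor(im,cv2.COLOR_RGB2HSV)
m=((hsv[...,2]<125)&(hsv[...,1]>90)).astype(np.uint8); r=np.zeros_like(m); r[146:246,276:302]=1; m*=r
ys,xs=np.nonzero(m); print("rows",ys.min(),ys.max(),[ (y,xs[ys==y].min(),xs[ys==y].max()) for y in range(150,245,15)])
def ray(n,u,v,o):
    a=pix2z(n,[(u,v)],0,o)[0]; c=pose(n,o)[2]; d=a-c; return c,d/np.linalg.norm(d)
def hole(im,u,v,rad=14):
    g=cv2.cvtColor(im,cv2.COLOR_RGB2GRAY)[int(v)-rad:int(v)+rad+1,int(u)-rad:int(u)+rad+1]; return g
for i,(I,u,v) in enumerate(((im,197*k,111*k),(im4,73*k,405*k))):
    g=hole(I,u,v,11); cv2.imwrite(f"pics/h{i}.png",cv2.resize(g,(400,400),interpolation=cv2.INTER_CUBIC))
cv2.imwrite("pics/hh.png",np.hstack([cv2.imread("pics/h0.png"),cv2.imread("pics/h1.png")]))
rays=[ray("wrist",197*k,111*k,o),ray("wrist",73*k,405*k,o4),ray("top",310.6,215.6,None)]
A=sum(np.eye(3)-np.outer(d,d) for c,d in rays); b=sum((np.eye(3)-np.outer(d,d))@c for c,d in rays)
print("hole tri",np.linalg.solve(A,b))
for (n,u,v,oo) in(("wrist",197*k,111*k,o),("wrist",73*k,405*k,o4),("top",310.6,215.6,None)): print(pix2z(n,[(u,v)],71,oo))
# counter bottom-face edges: face right lower edge w5 (75,132)->(232,175)? top edge z120
print("edge",pix2z("wrist",[(75*k,132*k)],120,o),pix2z("wrist",[(228*k,175*k)],46,o))
```

```text
tip [[596.8  52.2  37. ]] front/tail [[628.2   9.8  46. ]
 [695.3 -77.9  46. ]]
rows 146 245 [(150, np.int64(280), np.int64(297)), (165, np.int64(280), np.int64(297)), (180, np.int64(280), np.int64(296)), (195, np.int64(280), np.int64(295)), (210, np.int64(280), np.int64(295)), (225, np.int64(281), np.int64(295)), (240, np.int64(279), np.int64(294))]
hole tri [488.468913   -24.51998271  71.95469406]
[[488.1 -22.3  71. ]]
[[488.7 -22.7  71. ]]
[[487.6 -27.8  71. ]]
edge [[462.2 -60.1 120. ]] [[515.  -49.6  46. ]]
```

View pics/hh.png

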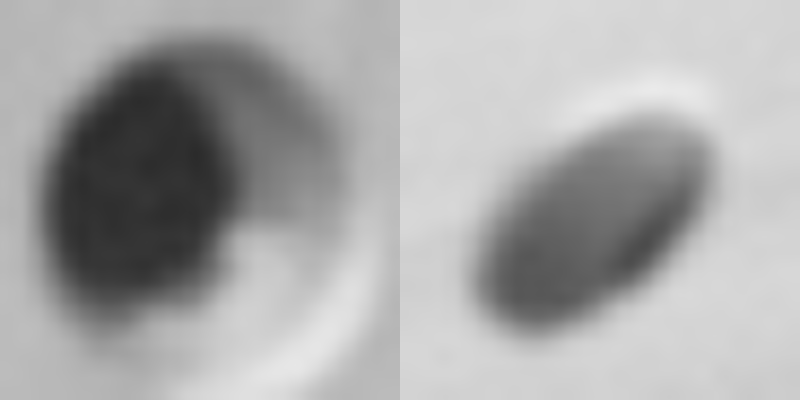

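The hole ellipse is clear in both crops, with its centres near (200,205) and (195,218) of the 400 px patches. Next I'll refine the hole, the counter yaw and the rest centre.

Run:
```python
from h import *
import pickle
o=pickle.load(open("w5.pkl","rb")); o4=pickle.load(open("w4.pkl","rb")); k=.7
print(pix2z("wrist",[(137.0,77.3)],71,o),pix2z("wrist",[(50.7,284.0)],71,o4))
f=lambda u,v:(( u+.5)*k-.5,(v+.5)*k-.5)
s=pix2z("wrist",[f(245,8)],79,o); print("stop",s)
print("rest strips",pix2z("wrist",[f(405,217),f(405,312)],28,o))
print("strip corners",pix2z("wrist",[f(364,205),f(448,204),f(366,323),f(447,322)],28,o))
# rod axis, fit in image
im=np.load("w5.npy").astype(int)
for v in (92,105,120,130): print(v,im[v,282:298].sum(1).tolist())
# green display rect fit for counter yaw
for n,I,oo in(("w5",np.load("w5.npy"),o),("w4",np.load("w4.npy"),o4)):
    I=I.astype(int); m=((I[...,1]>I[...,0]+25)&(I[...,1]>I[...,2]+15)).astype(np.uint8)
    N,l,st,c=cv2.connectedComponentsWithStats(m); print(n,[x.tolist() for x in st[1:] if x[4]>300])
```

```text
[[487.3 -22.5  71. ]] [[488.1 -22.   71. ]]
stop [[486.  42.  79.]]
rest strips [[630.2  -1.1  28. ]
 [674.9 -60.1  28. ]]
strip corners [[600.9 -12.3  28. ]
 [649.6  25.5  28. ]
 [655.7 -86.3  28. ]
 [706.6 -46.6  28. ]]
92 [386, 389, 381, 360, 387, 470, 553, 592, 568, 481, 409, 374, 364, 362, 355, 364]
105 [387, 373, 366, 346, 384, 474, 555, 588, 563, 478, 403, 382, 378, 390, 393, 388]
120 [382, 386, 376, 367, 395, 477, 554, 585, 556, 485, 406, 390, 389, 384, 384, 380]
130 [387, 384, 383, 366, 401, 478, 554, 580, 553, 479, 396, 379, 381, 379, 388, 383]
w5 [[82, 0, 44, 66, 1733]]
w4 [[0, 308, 39, 22, 604]]
```

Emit:
{"name": "play_rows", "arguments": {
  "series": [
    [[6,5,40,0,0.5],[0,0,50,0,0.5],[0,0,45,0,0.5],[0,0,30,0,0.5],[0,0,10,0,0.5],[0,0,0,0,0.5]]
  ]
}}

```text
time: 18.6
ee_pos: [659.2, -29.4, 42.1]
orientation: [-1.397, -2.813, 0.0]
wrist_force: [-0.5, 0.3, 1.0]
finger_gap: 42.4
gripper_force: 0.0
```

Run:
```python
from h import *
f=lambda u,v:(265+u/5-.4,130+v/5-.4)
for l,z in(([(72,438),(265,397)],46),([(90,515),(300,470)],120),([(108,597),(316,553)],120)):
    a,b=pix2z("top",[f(*p) for p in l],z)[:,:2]; d=a-b; print(a,b,np.degrees(np.arctan2(-d[0],d[1])))
print(robot.observe()["ee_pos"])
```

```text
[485.   72.4] [510.3 -52.7] 11.433186880265264
[434.   61.6] [459.9 -66. ] 11.473905487833754
[384.6  51.3] [409.7 -74.6] 11.274921308495133
[659.16149737 -29.36659045  42.07965524]
```

Emit:
{"name": "play_rows", "arguments": {
  "series": [
    [[0,0,2,0,0.1],[0,0,0,0,0.1],[0,0,0,0,0.1],[0,0,0,0,0.1],[0,0,0,0,0.1]]
  ]
}}

```text
time: 19.23
ee_pos: [660.0, -29.7, 41.6]
orientation: [1.396, 2.812, 0.001]
wrist_force: [-0.1, -0.1, 6.9]
finger_gap: 16.9
gripper_force: 59.2
```

Emit:
{"name": "play_rows", "arguments": {
  "series": [
    [[0,0,-30,0,0.1],[0,0,-30,-0.186,0.1],[0,0,0,-0.186,0.1],[0,0,0,-0.186,0.1],[0,0,0,-0.186,0.1],[0,0,0,-0.186,0.1],[0,0,0,-0.186,0.1],[0,40,0,0,0.1]]
  ]
}}

```text
time: 20.23
ee_pos: [651.9, 5.5, 99.6]
orientation: [0.3, -3.127, 0.003]
wrist_force: [0.3, 1.6, -0.5]
finger_gap: 16.9
gripper_force: 58.6
```

Emit:
{"name": "play_rows", "arguments": {
  "series": [
    [[22,0,26,0,0.1],[0,0,0,0,0.1],[0,0,0,0,0.1]]
  ]
}}

```text
time: 20.6
ee_pos: [631.0, 4.9, 74.9]
orientation: [-0.304, 3.126, -0.0]
wrist_force: [0.3, 0.5, -0.2]
finger_gap: 17.3
gripper_force: 58.6
```

Run:
```python
from h import *
o,im=cam("wrist"); m=R.from_rotvec(o["orientation"]).as_matrix(); print(o["ee_pos"],m.round(3).tolist(),o["finger_gap"],o["q"].round(2),o["wrist_force"])
np.save("w6.npy",im); import pickle; pickle.dump(o,open("w6.pkl","wb"))
im=cv2.cvtColor(im,cv2.COLOR_RGB2BGR); big=cv2.resize(im[0:200,180:400],(792,720),interpolation=cv2.INTER_CUBIC)[:600]
M=np.array([487.7,-22.3,71.]); y=np.radians(11); X=np.array([np.cos(y),np.sin(y),0]);Y=np.array([-np.sin(y),np.cos(y),0]);T=-.574*X+[0,0,.819]
a=np.linspace(0,2*np.pi,40); ring=M+8*np.outer(np.cos(a),Y)+8*np.outer(np.sin(a),T)
S=M+66*Y+14*(.819*X+np.array([0,0,.574])); ring2=S+14*np.outer(np.cos(a),Y)+14*np.outer(np.sin(a),T)
tip=o["ee_pos"]+m@[105.2,0,4.6]
print("tip",tip, proj("wrist",[tip,M,tip-m@[55,0,0]],o))
for r,c in((ring,(0,255,0)),(ring2,(0,255,255)),(np.array([tip,tip-m@[55,0,0]]),(255,0,0))):
    p=(proj("wrist",r,o)-[180,0]+.5)*3.6; cv2.polylines(big,[np.int32(p*8)],False,c,1,cv2.LINE_AA,3)
cv2.imwrite("pics/w6.png",big)
g=np.load("w6.npy").astype(int).sum(2)
for v in range(0,60,4): print(v,g[v,272:300:1].tolist())
```

```text
[630.95096626   4.93080166  74.93295645] [[-0.981, -0.193, 0.001], [-0.193, 0.981, -0.0], [-0.001, -0.0, -1.0]] 17.329424918744103 [ 0.38  0.83 -0.76  1.92  0.85  0.75  0.88] [ 0.335934    0.46556117 -0.24493048]
tip [527.72560988 -15.33276135  70.23042375] [[283.18223309  47.8052138 ]
 [285.4738314  -70.06897324]
 [283.28255908 184.38339068]]
0 [567, 563, 565, 568, 566, 568, 570, 569, 565, 564, 572, 570, 572, 573, 573, 574, 570, 569, 567, 572, 575, 570, 567, 570, 573, 571, 575, 574]
4 [571, 572, 575, 571, 570, 571, 573, 572, 569, 572, 571, 572, 568, 575, 578, 571, 578, 571, 578, 573, 579, 571, 574, 576, 581, 571, 579, 577]
8 [543, 546, 541, 540, 531, 532, 528, 530, 534, 523, 526, 517, 519, 516, 502, 510, 513, 511, 511, 509, 472, 448, 442, 470, 483, 487, 485, 492]
12 [257, 256, 253, 255, 255, 252, 256, 256, 250, 245, 242, 236, 236, 248, 239, 246, 248, 245, 236, 241, 236, 255, 247, 237, 244, 248, 233, 243]
16 [234, 228, 236, 239, 230, 241, 235, 241, 229, 225, 231, 229, 228, 231, 234, 238, 239, 230, 232, 225, 225, 243, 230, 223, 232, 230, 230, 230]
20 [228, 240, 234, 232, 236, 228, 233
[... 702 characters left out ...]
394, 392, 395, 388, 396, 401, 405, 403, 403, 401, 406, 403, 404, 409, 406, 400, 397, 409, 409, 399, 410, 407, 405, 394, 405]
44 [386, 392, 386, 394, 395, 387, 389, 387, 389, 392, 387, 390, 400, 395, 394, 394, 397, 391, 391, 393, 389, 396, 401, 398, 397, 404, 398, 394]
48 [388, 385, 393, 389, 388, 392, 393, 392, 392, 407, 412, 410, 410, 416, 425, 414, 404, 398, 392, 389, 388, 390, 393, 387, 387, 387, 390, 391]
52 [380, 377, 375, 358, 329, 352, 409, 463, 510, 564, 598, 620, 641, 643, 639, 625, 594, 567, 497, 430, 398, 389, 389, 384, 382, 391, 385, 383]
56 [387, 381, 389, 359, 336, 361, 407, 464, 506, 554, 599, 629, 645, 647, 641, 625, 592, 559, 494, 419, 382, 375, 382, 380, 373, 378, 379, 385]
```

View pics/w6.png

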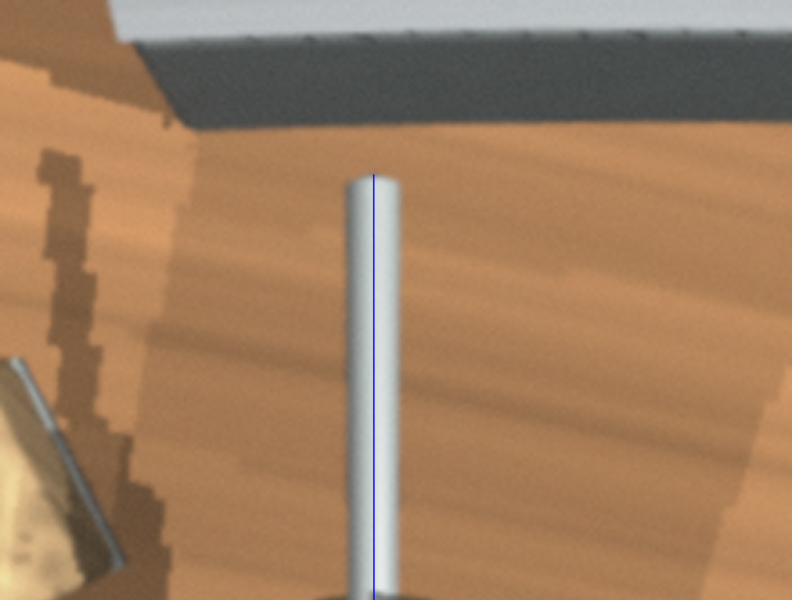

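The overlay matches the real rod exactly: tip at crop (373,178), flat-ended and axis aligned. I'll advance to just short of the face and check the hole numerically.

Emit:
{"name": "play_rows", "arguments": {
  "series": [
    [[15,1,2,0,0.1],[15,0,0,0,0.1],[0,0,0,0,0.1],[0,0,0,0,0.1]]
  ]
}}

```text
time: 21.15
ee_pos: [600.6, 0.4, 72.5]
orientation: [-0.305, 3.126, -0.0]
wrist_force: [0.7, 0.5, -0.1]
finger_gap: 17.2
gripper_force: 58.6
```

Run:
```python
from h import *
o,im=cam("wrist"); m=R.from_rotvec(o["orientation"]).as_matrix(); print(o["ee_pos"],m.round(3).tolist(),o["wrist_force"])
np.save("w7.npy",im); cv2.imwrite("pics/w7.png",cv2.cvtColor(im,cv2.COLOR_RGB2BGR))
M=np.array([487.7,-22.3,71.]); y=np.radians(11); X=np.array([np.cos(y),np.sin(y),0]);Y=np.array([-np.sin(y),np.cos(y),0]);T=-.574*X+[0,0,.819]
tip=o["ee_pos"]+m@[105.2,0,4.6]; d=tip-M; print("tip rel X,Y,z",d@X,d@Y,d[2])
a=np.linspace(0,2*np.pi,9)[:8]; print(proj("wrist",[tip,M],o).round(1).tolist(), proj("wrist",M+8*np.outer(np.cos(a),Y)+8*np.outer(np.sin(a),T),o).round(0).tolist())
g=im.astype(int).sum(2)//3
for v in range(0,56,3): print(v,g[v,256:316:2].tolist())
```

```text
[6.00619938e+02 4.40916682e-01 7.25432558e+01] [[-0.981, -0.193, 0.001], [-0.193, 0.981, -0.0], [-0.001, -0.0, -1.0]] [ 0.74850613  0.50478929 -0.08102537]
tip rel X,Y,z 9.987764217166703 0.49902157615370313 -3.12361454461886
[[283.2, 47.8], [281.9, 17.3]] [[303.0, 17.0], [298.0, 3.0], [282.0, -3.0], [266.0, 3.0], [261.0, 17.0], [268.0, 30.0], [282.0, 35.0], [296.0, 30.0]]
0 [197, 196, 197, 196, 193, 153, 88, 44, 43, 40, 41, 40, 42, 39, 38, 36, 41, 40, 78, 151, 191, 196, 198, 195, 198, 197, 198, 197, 198, 196]
3 [194, 193, 190, 167, 110, 56, 45, 49, 48, 44, 44, 40, 39, 40, 42, 38, 36, 40, 43, 58, 105, 169, 193, 196, 195, 195, 195, 194, 194, 196]
6 [191, 190, 168, 124, 100, 59, 48, 43, 48, 48, 48, 50, 47, 42, 42, 42, 40, 42, 41, 95, 121, 105, 154, 189, 193, 191, 191, 194, 191, 193]
9 [189, 174, 169, 173, 137, 85, 49, 47, 45, 48, 47, 47, 45, 41, 39, 46, 42, 41, 63, 124, 124, 112, 102, 157, 189, 191, 190, 191, 193, 192]
12 [186, 171, 174, 191, 197, 144, 93, 56, 48, 48, 49, 49, 43, 44, 40, 43, 42, 75, 124, 131, 124, 112, 103, 119, 184, 191, 191, 191, 191, 189]
15 [184, 178, 174, 189, 199
[... 1420 characters left out ...]
193, 196, 194, 194, 195, 195, 194, 194, 197, 194, 195, 196, 196, 194, 198, 196, 196]
45 [197, 192, 193, 191, 194, 193, 193, 193, 195, 194, 194, 195, 195, 194, 196, 194, 194, 195, 196, 194, 194, 195, 196, 195, 192, 196, 194, 195, 196, 195]
48 [192, 183, 138, 121, 133, 161, 171, 188, 192, 193, 193, 189, 180, 174, 178, 185, 192, 193, 196, 195, 194, 194, 195, 196, 194, 195, 197, 196, 195, 195]
51 [179, 123, 119, 118, 120, 118, 118, 119, 129, 161, 148, 143, 176, 205, 219, 217, 206, 188, 194, 199, 198, 200, 200, 200, 199, 199, 200, 198, 200, 203]
54 [123, 118, 117, 117, 116, 118, 117, 127, 177, 192, 135, 140, 181, 206, 220, 218, 203, 186, 195, 197, 199, 198, 196, 196, 197, 197, 197, 197, 198, 199]
```

Emit:
{"name": "play_rows", "arguments": {
  "series": [
    [[4,-0.7,-0.4,0,0.1],[4,0,0,0,0.1],[3,0,0,0,0.1],[3,0,0,0,0.1],[0,0,0,0,0.1],[0,0,0,0,0.1]]
  ]
}}

```text
time: 21.95
ee_pos: [586.8, -2.8, 72.7]
orientation: [-0.305, 3.127, -0.0]
wrist_force: [-1.1, 0.8, -0.5]
finger_gap: 17.0
gripper_force: 58.6
```

Emit:
{"name": "play_rows", "arguments": {
  "series": [
    [[2,0,0,0,0.1],[2,0,0,0,0.1],[1,0,0,0,0.1],[0,0,0,0,0.1],[0,0,0,0,0.1]]
  ]
}}

```text
time: 22.58
ee_pos: [582.0, -3.8, 72.7]
orientation: [-0.305, 3.126, 0.0]
wrist_force: [2.0, 0.2, 0.0]
finger_gap: 17.1
gripper_force: 58.6
```

Emit:
{"name": "play_rows", "arguments": {
  "series": [
    [[1,0,0,0,0.1],[1,0,0,0,0.1],[1,0,0,0,0.1],[1,0,0,0,0.1],[0,0,0,0,0.1],[0,0,0,0,0.1]]
  ]
}}

```text
time: 23.32
ee_pos: [578.0, -4.6, 72.7]
orientation: [-0.305, 3.126, 0.0]
wrist_force: [3.9, -0.1, -0.6]
finger_gap: 17.3
gripper_force: 58.7
```

Run:
```python
from h import *
o=robot.observe(); print(o["ee_pos"],o["wrist_force"],o["wrist_torque"],o["effort"].round(2))
```

```text
[577.99911329  -4.58786886  72.73508765] [ 3.91881765 -0.09314463 -0.62171728] [ 0.12717642 -0.67386005 -0.02680676] [  0.45 -70.43 -11.57 -10.02  -0.41   0.76   0.  ]
```

Emit:
{"name": "play_rows", "arguments": {
  "series": [
    [[1,0,0,0,0.1],[1,0,0,0,0.1],[0,0,0,0,0.1],[0,0,0,0,0.1]]
  ]
}}

```text
time: 23.82
ee_pos: [576.9, -4.7, 73.0]
orientation: [-0.306, 3.125, 0.001]
wrist_force: [6.8, 0.5, 0.6]
finger_gap: 16.7
gripper_force: 58.7
```

Emit:
{"name": "play_rows", "arguments": {
  "series": [
    [[1,0,0,0,0.1],[1,0,0,0,0.1],[0,0,0,0,0.1],[0,0,0,0,0.1]]
  ]
}}

```text
time: 24.32
ee_pos: [576.7, -4.7, 73.5]
orientation: [-0.305, 3.122, 0.002]
wrist_force: [10.9, 1.1, -0.3]
finger_gap: 17.0
gripper_force: 58.7
```

Run:
```python
from h import *
o,im=cam("wrist"); print(o["ee_pos"],o["wrist_force"])
g=im.astype(int).sum(2)//3; a=np.load("w7.npy").astype(int).sum(2)//3
for v in (20,30,40,52,60,90): print(v,g[v,270:298].tolist())
for v in (60,90): print(v,a[v,270:298].tolist())
```

```text
[576.66861276  -4.69129418  73.45061721] [10.92336742  1.13095184 -0.34363464]
20 [44, 44, 46, 47, 46, 45, 47, 43, 46, 43, 43, 48, 61, 81, 89, 93, 93, 95, 94, 94, 92, 92, 95, 94, 91, 93, 91, 92]
30 [51, 42, 47, 50, 44, 46, 44, 47, 44, 44, 44, 47, 49, 55, 60, 64, 63, 59, 64, 59, 62, 61, 62, 61, 60, 59, 57, 53]
40 [179, 183, 183, 186, 185, 182, 181, 176, 172, 161, 142, 132, 138, 160, 183, 193, 193, 195, 195, 194, 195, 194, 194, 196, 196, 196, 193, 197]
52 [193, 194, 197, 194, 192, 195, 196, 196, 195, 197, 196, 197, 194, 195, 193, 196, 195, 197, 196, 196, 195, 195, 197, 195, 195, 197, 196, 197]
60 [191, 191, 191, 191, 191, 191, 190, 191, 192, 192, 193, 191, 192, 193, 190, 192, 191, 192, 191, 194, 192, 194, 194, 192, 193, 192, 193, 193]
90 [135, 136, 139, 143, 141, 130, 120, 130, 145, 165, 180, 195, 210, 218, 222, 224, 222, 215, 206, 191, 172, 162, 155, 148, 143, 137, 131, 131]
60 [192, 192, 192, 192, 188, 168, 134, 128, 142, 162, 179, 193, 207, 213, 219, 218, 218, 215, 206, 195, 184, 186, 192, 194, 194, 197, 196, 195]
90 [136, 137, 138, 138, 137, 129, 117, 124, 140, 158, 179, 192, 205, 214, 220, 223, 221, 215, 205, 190, 170, 148, 139, 139, 137, 140, 139, 138]
```

The force rose sharply against a rigid stop (10.9 N with the arm stalled), so the button is fully in. Now I'll withdraw and return the stylus.

Emit:
{"name": "play_rows", "arguments": {
  "series": [
    [[-3,0,0,0,0.1],[-6,0,0,0,0.1],[-12,0,0,0,0.1],[-18,0,0,0,0.1],[-18,0,0,0,0.1],[-22,-0.3,-27.6,0,0.1],[0,-40,0,0,0.1],[0,0,0,0.186,0.1]]
  ]
}}

```text
time: 25.38
ee_pos: [659.5, -34.0, 99.1]
orientation: [0.001, -3.139, 0.003]
wrist_force: [-0.2, 1.7, 0.2]
finger_gap: 17.0
gripper_force: 58.7
```

Emit:
{"name": "play_rows", "arguments": {
  "series": [
    [[0,0,0,0.186,0.1],[0,0,0,0.186,0.1],[0,0,0,0.186,0.1],[0,0,0,0.186,0.1],[0,0,0,0.186,0.1],[0,0,30,0,0.1],[0,0,0,0,0.1],[0,0,0,0,0.1]]
  ]
}}

```text
time: 26.38
ee_pos: [659.3, -29.4, 70.4]
orientation: [-1.396, -2.814, 0.0]
wrist_force: [0.3, 0.1, -0.7]
finger_gap: 17.3
gripper_force: 58.7
```

Run:
```python
from h import *
o,im=cam("wrist"); m=R.from_rotvec(o["orientation"]).as_matrix(); print(o["ee_pos"],m.round(3).tolist(),o["wrist_force"])
tip=o["ee_pos"]+m@[105.2,0,4.6]; print(proj("wrist",[tip],o))
g=im.astype(int).sum(2)//3
for v in range(40,62,3): print(v,g[v,270:298].tolist())
# reset/stylus sanity
```

```text
[659.30993891 -29.43022453  70.44588826] [[-0.605, 0.796, -0.001], [0.796, 0.605, 0.0], [0.001, -0.0, -1.0]] [ 0.29446462  0.10375676 -0.65512093]
[[283.69268836  47.14140387]]
40 [119, 117, 118, 117, 118, 119, 118, 115, 115, 117, 117, 119, 121, 124, 127, 128, 128, 129, 128, 127, 128, 126, 129, 129, 127, 129, 130, 126]
43 [118, 117, 119, 118, 119, 117, 116, 115, 116, 121, 121, 122, 125, 128, 129, 128, 127, 128, 126, 128, 128, 126, 129, 130, 129, 127, 128, 128]
46 [119, 118, 118, 118, 118, 116, 118, 120, 121, 125, 128, 127, 126, 128, 129, 128, 129, 127, 128, 129, 127, 130, 126, 129, 131, 129, 132, 131]
49 [117, 117, 119, 116, 116, 120, 120, 121, 131, 141, 148, 160, 171, 184, 186, 185, 174, 160, 147, 138, 133, 128, 128, 129, 132, 131, 129, 126]
52 [120, 121, 117, 118, 120, 114, 106, 116, 135, 151, 164, 178, 190, 206, 216, 216, 209, 197, 186, 171, 155, 137, 133, 130, 129, 129, 126, 126]
55 [117, 119, 124, 127, 124, 117, 106, 115, 132, 151, 164, 177, 191, 205, 215, 217, 208, 197, 184, 171, 152, 139, 131, 129, 125, 125, 124, 123]
58 [123, 125, 127, 129, 125, 115, 107, 115, 133, 150, 163, 176, 194, 203, 213, 214, 208, 197, 183, 172, 152, 138, 127, 126, 124, 123, 120, 120]
61 [127, 127, 128, 127, 126, 118, 106, 115, 132, 150, 162, 179, 193, 203, 213, 214, 206, 193, 184, 170, 152, 132, 123, 123, 121, 119, 122, 124]
```

Emit:
{"name": "play_rows", "arguments": {
  "series": [
    [[0,0,15,0,0.1],[0,0,10,0,0.1],[0,0,4,0,0.1],[0,0,0,0,0.1],[0,0,0,0,0.1],[0,0,0,0,0.45],[0,0,0,0,0.45],[0,0,0,0,0.45]]
  ]
}}

```text
time: 27.42
ee_pos: [659.3, -29.6, 41.1]
orientation: [-1.396, -2.814, -0.0]
wrist_force: [-0.1, -0.6, 0.4]
finger_gap: 38.2
gripper_force: 0.0
```

Emit:
{"name": "play_rows", "arguments": {
  "series": [
    [[0,0,-20,0,0.45],[0,0,-45,0,0.45],[0,0,-50,0,0.45],[0,0,-50,0,0.45],[0,0,0,0,0.45],[0,0,0,0,0.45]]
  ]
}}

```text
time: 28.18
ee_pos: [659.0, -29.9, 207.0]
orientation: [1.396, 2.813, -0.0]
wrist_force: [0.5, -0.6, -0.0]
finger_gap: 38.6
gripper_force: 0.0
```

Run:
```python
from h import *
import pickle
o,im=cam("wrist"); print(o["ee_pos"],o["wrist_force"],o["finger_gap"])
np.save("w8.npy",im); o5=pickle.load(open("w5.pkl","rb")); a=np.load("w5.npy")
def han(im,o):
    # project handle-centre region; dark-handle blob
    hsv=cv2.cvtColor(im,cv2.COLOR_RGB2HSV); m=((hsv[...,2]<125)&(hsv[...,1]>90)).astype(np.uint8)
    out=[]
    for s in (-50,-40,-20,0,20,40,50):
        c=np.array([661.7,-34,46])+s*np.array([-.608,.794,0]); pr=[]
        for t in np.arange(-14,14.1,.5):
            u,v=proj("wrist",[c+t*np.array([.794,.608,0])],o)[0].round().astype(int)
            if m[v,u]: pr.append(t)
        out.append((s,min(pr,default=None),max(pr,default=None)))
    ax=[]
    for s in np.arange(-70,130,1):
        u,v=proj("wrist",[np.array([661.7,-34,42])+s*np.array([-.608,.794,0])],o)[0].round().astype(int); ax.append(int(im[v,u].sum()//3))
    return out,ax
for I,oo in((a,o5),(im,o)): 
    r,ax=han(I,oo); print(r); print(ax)
# feet/bystanders by top camera difference
t=robot.camera("top").astype(int); t0=cv2.cvtColor(cv2.imread("pics/t0.png"),cv2.COLOR_BGR2RGB).astype(int)
d=(abs(t-t0).sum(2)>110).astype(np.uint8); n,l,st,c=cv2.connectedComponentsWithStats(d); print([ (s.tolist()) for s in st[1:] if s[4]>15])
```

```text
[658.98355493 -29.93001518 206.9672488 ] [ 0.50496303 -0.55945879 -0.00303756] 38.58478001338039
[(-50, np.float64(-9.5), np.float64(6.5)), (-40, np.float64(-10.5), np.float64(6.5)), (-20, np.float64(-10.0), np.float64(7.5)), (0, np.float64(-9.0), np.float64(7.0)), (20, np.float64(-9.0), np.float64(8.0)), (40, np.float64(-9.5), np.float64(8.0)), (50, np.float64(-8.5), np.float64(9.0))]
[142, 141, 146, 146, 144, 146, 145, 147, 145, 145, 146, 144, 133, 107, 107, 90, 93, 92, 91, 91, 91, 90, 92, 91, 92, 92, 92, 92, 90, 93, 91, 90, 92, 92, 92, 88, 91, 90, 90, 91, 90, 90, 90, 89, 90, 90, 92, 92, 89, 89, 92, 90, 90, 89, 91, 86, 90, 90, 90, 90, 89, 91, 90, 91, 88, 87, 91, 87, 88, 88, 91, 89, 89, 88, 89, 88, 86, 84, 82, 79, 81, 81, 79, 79, 83, 81, 81, 79, 77, 78, 79, 81, 81, 79, 80, 79, 77, 79, 81, 81, 77, 77, 79, 77, 81, 76, 77, 79, 79, 76, 77, 78, 77, 78, 76, 78, 77, 80, 79, 78, 78, 78, 81, 96, 131, 157, 163, 163, 165, 163, 162, 163, 167, 180, 183, 184, 185, 185, 184, 183, 184, 184, 183, 185, 184, 182, 183, 184, 182, 185, 183, 183, 185, 184, 185, 185, 184, 187, 185, 184, 184, 183, 185, 185,
[... 993 characters left out ...]
, 166, 167, 166, 166, 165, 165, 166, 173, 187, 192, 191, 192, 192, 191, 190, 189, 190, 192, 192, 191, 191, 191, 192, 192, 189, 193, 190, 191, 192, 194, 193, 193, 193, 193, 192, 194, 193, 194, 193, 192, 195, 195, 195, 194, 194, 195, 197, 195, 193, 195, 194, 196, 194, 180, 136, 132, 129, 129, 129, 125, 129, 127, 129, 127, 126, 126, 121, 119, 117, 117, 118, 117, 116, 117]
[[297, 90, 116, 111, 6150], [343, 168, 216, 233, 22217], [199, 184, 18, 15, 229], [378, 201, 4, 12, 29], [198, 210, 21, 18, 245], [540, 266, 20, 20, 255], [420, 306, 20, 30, 185], [330, 358, 12, 18, 62], [409, 361, 63, 42, 1409], [458, 365, 81, 35, 2004], [295, 367, 11, 5, 31], [275, 370, 138, 50, 2667], [385, 402, 19, 8, 44]]
```

The stylus lies exactly where it started, across both strips. The gripper is clear and nothing else appears to have moved, so I'm handing in.

```bash
python3 -c "
from plant import robot
print(robot.sign_off())"
```

```text
the job is handed in; nothing more can be done
None
```

The job is handed in at about 28 s of the 72 s allowed: both feet are in the tote, the reset button was pushed to its hard stop (judged from the wrist force, since its travel can't be read), and the stylus is back across both rest strips.

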